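Touch-dry check of a painted plate

ROBOT

A 6-joint arm with a two-finger parallel gripper is mounted at the origin on the work surface. World frame = base frame: x ahead of the robot, y to its left, z up, the work surface at z = 0. Lengths are in m, angles in rad, forces in N, time in s.
With the tool pointing down it reaches from about 0.2 to 0.875 m from the base axis. Payload 3.4 kg.
Tool frame: the origin (TCP) lies at the centre of the arm's flange, where the gripper is bolted on; the fingertips stand 199 mm ahead of it and the grasp point (between the pads) lies 180 mm ahead of it; z points along the fingers, y is the line along which they close (so a half turn about z gives the same grasp; the last joint's range is limited). The gripper opens to 94 mm and grips with 3 to 60 N. Pads are 16 mm wide; open, the fingers measure 119 mm over their backs; the gripper's body (75 mm by 177 mm) begins 78 mm behind the grasp point.
Start: joints at [-1.266, 0.276, 1.505, -0, 1.361, -0.121], TCP at [0.238, -0.524, 0.405] pointing down, gripper open.
Joint ranges: [-2.89, 2.89], [-0.75, 2.08], [0.22, 2.7], [-1.18, 4.32], [0.11, 2.71], [-2.7, 2.7]. Speed limits (rad/s): [2.57, 2.57, 3.14, 3.14, 3.14, 3.14].

INTERFACE

Orientations are given as a unit quaternion [w, x, y, z].
In Python, from cell import bot gives the robot as it stands. The module is installed in compiled form; this text tells all that it offers.
- The arm moves only by the tool arm_command, never from a script. Its argument "moves" is a list of rows, each an object of numbers: "dx", "dy", "dz": the shift along the tool's x, y, z in cm; "rx", "ry", "rz": the turn, a rotation vector about the tool's x, y, z in rad; "hand": the opening, from 0 (shut) to 1 (fully open). A call has 1 to 10 rows; each row is the pose to reach, as a shift and turn from the pose commanded when the call began, along the tool's axes at that moment; what a row does not reach only later rows make up. A row lasts 1/10 s, in which the tool goes at most 50 mm and 8.59 degrees, less where a joint would pass 70% of its speed; a pose out of reach is approached as far as the arm can. A call with a gripper value outside its range is refused whole. The fingers move at their own pace and stop on an object; "grip_force" is the grip in N (left out, the last holds). Time passes only in rows, so rows that repeat a pose let the fingers close. It gives the time, the measured TCP pose, the force, the opening and the grip force at its end, in the units of the state.
- bot.get_obs(): the state, without advancing time (a new reading comes with each control period).
- bot.read_camera(name): name is "scene" or "side" or "wrist"; returns the picture (420x560x3 uint8, red, green, blue); there is no depth.
- bot.camera_info(name): a dict with "fovy" (degrees; the focal length in pixels is half the picture's height over the tangent of half this angle, whatever the lens; pixels are square), "cx", "cy" (the principal point, pixels), "world_from_camera" (4x4, takes a point from camera to world coordinates); the wrist camera has in their place "mount" (4x4, takes a point from camera to tool coordinates, whose origin is the TCP and whose axes are the flange's). Camera axes: x right, y down, z forward; pixel columns grow to the right and rows downward; lengths in m; the calibration is good to about 2 mm. A picture is of the moment at which its call begins: read the wrist's pose just before it. camera_info takes no time and is no camera call.
- bot.finish_job(): hands the job in; it is judged then, once.
Trained networks look in the newest picture that a camera, given by its name, has taken for a name from the list of things; names that differ only in an ending like _2 or _b are one class to them, and where a whole thing is asked for, a point or a joint stands for the part that bears it (a point fixed in the world has none). Each returns a list of dicts, best first, with "confidence" (0 to 1); they miss things now and then, are a little off and sometimes report something else, mostly with a low value. They report only what shows in the picture. A call takes as long as a camera call.
- bot.silhouettes(camera, target): "region" (420x560 bool, what is visible of it) and "rect" ([left, top, width, height] in pixels, round what is visible of it).
- bot.pinpoint(camera, target): "pixel" ([column, row] in pixels: a listed point, or the origin of a listed thing).
The state is a dict: "time": time; "qpos": joint angles; "joint_vel": joint speeds; "tau": joint torques, N m; "position": TCP position; "tool_rot": TCP orientation; "force": force on the tool from outside, world axes, zero at the start; "wrist_torque": the same for the moment, N m; "grip_width": finger opening in m; "gripper_force": force on a finger pad.
Only numpy, scipy, OpenCV 4.12 (cv2) and the standard library are available. Lean on these libraries where they do the work, as an engineer would, in place of code of your own. Each camera call takes 0.05 s, during which the arm holds its last target. There are 200 camera calls.

TASK

Check whether the enamel is dry: with the fingertips, lightly touch the orange flower on the painted plate for about half a second, so that the sprung plate gives no more than a few millimetres, then lift off. Then record the check by pressing the green key right down and letting it come up again. Do not touch the plate's other flowers or press the other keys, leave the brass weight and everything else where it stands, pick nothing up, and finish clear of everything.

Things in the scene. Friction and masses are not known exactly. Their poses are not given: they have to be found in the camera images.
- flower_orange: the ORANGE raised enamel flower on the white plate: a flat disc of petals 36 mm across standing 3 mm proud of the plate's flat floor; origin at the centre of its top face (79 mm above the table when nobody presses), z up. It is the one to touch
- flower_blue1: a BLUE raised enamel flower, same size and origin as the orange one, paint still wet: must not be touched. The six flowers (orange, yellow, green, three blue) stand 60 degrees apart on a circle of 82 mm radius about the plate's middle
- flower_blue2: a BLUE raised enamel flower, same size and origin as the orange one, paint still wet: must not be touched. The six flowers (orange, yellow, green, three blue) stand 60 degrees apart on a circle of 82 mm radius about the plate's middle
- flower_blue3: a BLUE raised enamel flower, same size and origin as the orange one, paint still wet: must not be touched. The six flowers (orange, yellow, green, three blue) stand 60 degrees apart on a circle of 82 mm radius about the plate's middle
- flower_yellow: a YELLOW raised enamel flower, same size and origin as the orange one, paint still wet: must not be touched. The six flowers (orange, yellow, green, three blue) stand 60 degrees apart on a circle of 82 mm radius about the plate's middle
- flower_green: a GREEN raised enamel flower, same size and origin as the orange one, paint still wet: must not be touched. The six flowers (orange, yellow, green, three blue) stand 60 degrees apart on a circle of 82 mm radius about the plate's middle
- plate (a joint): how far the plate has sunk on its sprung rest, m (0 = up, at its upper stop, 0.016 = at the bottom stop). White porcelain plate, 280 mm across, flat floor 76 mm above the table out to 107 mm radius, rim rising to 86 mm; fixed on a heavy black rest. It goes straight down and springs back; it starts to give at about 1.5 N and then needs about 0.8 N more per mm. Pressed lightly it sinks a few mm; 12 mm or more is too hard. It does not turn
- weight: brass centring weight with a knob, 40 mm wide at the foot, knob 24 mm, 34 mm high, about 120 g, standing loose in the middle of the plate; origin at the centre of its underside; leave alone
- keyboard: fixed light wooden board 85 x 235 x 14 mm carrying three push keys (green, yellow, red) 72 mm apart along its y axis, in any order; origin at the centre of its underside. The key tops are 36 mm above the table. Nothing on the table stands higher than 200 mm
- green_key (a joint): travel of the green key, m: 0 = up, 0.006 = right down; spring return, about 4 N takes it right down; the one to press
- green_key_top (a point): centre of the top of the round green key cap (34 mm across, 10 mm proud of its round black housing of 50 mm); when pressed it moves down with the cap; the one to press
- yellow_key (a joint): travel of the yellow key, m: 0 = up, 0.006 = right down; spring return, about 4 N takes it right down; not to be pressed
- yellow_key_top (a point): centre of the top of the round yellow key cap (34 mm across, 10 mm proud of its round black housing of 50 mm); when pressed it moves down with the cap; not to be pressed
- red_key (a joint): travel of the red key, m: 0 = up, 0.006 = right down; spring return, about 4 N takes it right down; not to be pressed
- red_key_top (a point): centre of the top of the round red key cap (34 mm across, 10 mm proud of its round black housing of 50 mm); when pressed it moves down with the cap; not to be pressed
- bowl_white: white porcelain bowl 90 mm wide, 50 mm high, loose bystander, origin at its underside; leave alone
- bowl_blue: blue porcelain bowl 90 mm wide, 50 mm high, loose bystander, origin at its underside; leave alone
- bottle: amber glass bottle with black cap, 56 mm wide, 140 mm high, loose bystander, origin at its underside; leave alone
- brush_cup: blue cup 68 mm wide, 85 mm high, loose bystander, origin at its underside; leave alone
- tea_cup: white tea cup 72 mm wide, 60 mm high, loose bystander, origin at its underside; leave alone
- brush: flat varnish brush with wooden handle, about 200 mm long, lying on the table along its x axis, loose bystander; leave alone

How it is judged:
By the outcome, as a careful person would: the job done as asked, in the order asked, and still so for the second after the job is handed in, with the robot touching nothing.
It also fails if it takes over 48 s, if anything falls off the work surface, if the arm or the gripper's body presses on something with over 40 N, if the wrist force passes 120 N, or if a joint passes its speed limit or range.

## Working session

There is one attempt and no reset: what is moved stays moved. The work goes in short steps, Python scripts to look and compute and a tool call to move; the robot and the scene stay as the last step left them, time stands still between calls to the robot, and variables do not carry over. Pictures are saved under pics/ and viewed, at most 10 in all, crops included, and the job is handed in when it is done.

Besides the shell and the picture viewer there is one more tool, called after "Request:" by a JSON object that holds its "method" and its "body". arm_command: Moves the arm, as the interface text tells. Its arguments: {"type":"object","properties":{"moves":{"type":"array"},"grip_force":{"type":"number"}},"required":["moves"]}

```bash
mkdir -p pics; cat > h.py <<'E'
import numpy as np, cv2
from cell import bot
from scipy.spatial.transform import Rotation as R
def toolT(o):
    q=o["tool_rot"]; T=np.eye(4); T[:3,:3]=R.from_quat([q[1],q[2],q[3],q[0]]).as_matrix(); T[:3,3]=o["position"]; return T
def cam(name,o=None):
    i=bot.camera_info(name); T=np.array(i["world_from_camera"]) if "world_from_camera" in i else toolT(o)@np.array(i["mount"])
    return T,210/np.tan(np.radians(i["fovy"])/2),i["cx"],i["cy"],i
def world(c,px,z):
    T,f,cx,cy,_=c; d=T[:3,:3]@np.array([(px[0]-cx)/f,(px[1]-cy)/f,1]); return T[:3,3]+d*(z-T[2,3])/d[2]
E
python3 - <<'E'
from h import *
o=bot.get_obs(); print(o)
for n in ("scene","side","wrist"):
    c=cam(n,o); print(n,c[4])
    im=bot.read_camera(n); cv2.imwrite(f"pics/{n}0.png",im[:,:,::-1])
    for t,z in (("flower_orange",.079),("weight",.076),("green_key_top",.036),("yellow_key_top",.036),("red_key_top",.036),("flower_green",.079),("flower_yellow",.079)):
        for r in bot.pinpoint(n,t)[:2]: print(n,t,np.round(r["pixel"],1),round(r["confidence"],2),np.round(world(c,r["pixel"],z),4))
E
```

```text
{'time': 0.0, 'qpos': array([-1.26600583e+00,  2.76563691e-01,  1.50606641e+00, -2.67956967e-05,
        1.36065350e+00, -1.21016604e-01]), 'joint_vel': array([-0.00063318,  0.00277684,  0.00044768, -0.00181974, -0.00077521,
        0.00017914]), 'tau': array([-2.79485110e-03, -4.04603791e+01, -2.37233949e+01,  7.00718304e-02,
        3.46844341e-02, -1.43400666e-04]), 'position': array([ 0.23743139, -0.52348097,  0.40384887]), 'tool_rot': array([-8.40704057e-04,  9.77420577e-01,  2.11301445e-01, -9.06241208e-05]), 'force': array([ 0.36247601, -0.0707678 ,  0.68075072]), 'wrist_torque': array([ 0.01232443,  0.03918647, -0.01078877]), 'gripper_force': 0.0, 'grip_width': 0.09373438664410307}
scene {'fovy': 53.803879135423344, 'cx': 278.5333501561417, 'cy': 214.55462783805154, 'world_from_camera': array([[ 0.492395  ,  0.72742112, -0.47791807,  1.20960833],
       [ 0.87032124, -0.41742153,  0.26134309, -0.30645786],
       [-0.00938681, -0.54462627, -0.83862632,  1.17902578],
       [ 0.        ,  0.        ,  0.        ,  1.        ]])}
scene flower_orange [189.2 230.4] 0.55 [ 0.4959 
[... 1155 characters left out ...]
.1148 0.036 ]
side flower_green [329.7 179.8] 0.55 [ 0.5357 -0.1455  0.079 ]
side flower_green [356.7 183.8] 0.37 [ 0.4587 -0.1544  0.079 ]
side flower_yellow [257.1 277.5] 0.68 [0.5166 0.3149 0.079 ]
side flower_yellow [310.9 182.2] 0.59 [ 0.5787 -0.1108  0.079 ]
wrist {'fovy': 64.33637092659826, 'cx': 280.6024740326451, 'cy': 211.22995316433335, 'mount': array([[ 1.82071292e-04, -9.62347125e-01, -2.71823430e-01,
         7.94957392e-02],
       [ 9.99999974e-01,  2.11721064e-04, -7.97498190e-05,
        -4.36072349e-04],
       [ 1.34297755e-04, -2.71823409e-01,  9.62347139e-01,
         1.94854542e-02],
       [ 0.00000000e+00,  0.00000000e+00,  0.00000000e+00,
         1.00000000e+00]])}
```

View pics/scene0.png

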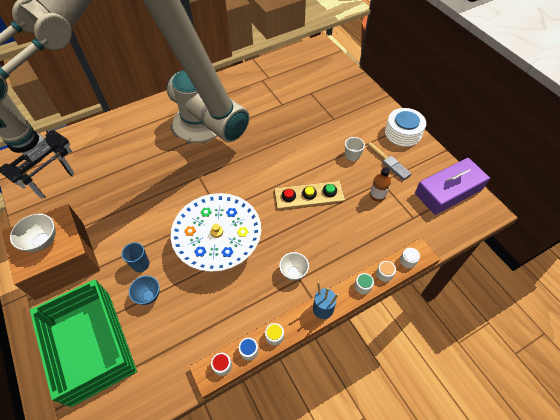

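View pics/side0.png

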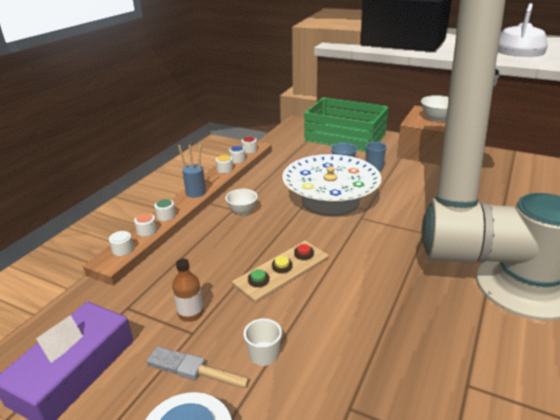

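The orange flower is at scene (189,231) and side (353,171). The green key is the right-hand one, at scene (330,189) and side (258,276), with red and yellow to its left. The two cameras agree on both. I'm moving over the plate for a closer look.

Request:
{"method": "arm_command", "body": {"moves": [{"dz": -3},{"dx": 35.8,"dy": -16.4,"dz": -3},{"dx": 35.8,"dy": -16.4,"dz": -3},{"dx": 35.8,"dy": -16.4,"dz": -3},{"dx": 35.8,"dy": -16.4,"dz": -3},{"dx": 35.8,"dy": -16.4,"dz": -3},{"dx": 35.8,"dy": -16.4,"dz": -3},{"dx": 35.8,"dy": -16.4,"dz": -3},{"dx": 35.8,"dy": -16.4,"dz": -3},{"dx": 35.8,"dy": -16.4,"dz": -3}]}}

```text
invalid input at $.moves[0]: expected keys dx, dy, dz, rx, ry, rz, hand
```

Request:
{"method": "arm_command", "body": {"moves": [{},{},{}]}}

```text
invalid input at $.moves[0]: expected keys dx, dy, dz, rx, ry, rz, hand
```

```bash
python3 - <<'E'
from h import *
o=bot.get_obs(); print(o["time"],o["position"],o["tool_rot"],o["force"],o["joint_vel"].max())
c=cam("wrist",o); im=bot.read_camera("wrist"); cv2.imwrite("pics/w1.png",im[:,:,::-1])
for t,z in (("flower_orange",.079),("flower_blue1",.079),("flower_green",.079),("flower_yellow",.079),("weight",.076)):
    for r in bot.pinpoint("wrist",t)[:3]: print(t,np.round(r["pixel"],1),round(r["confidence"],2),np.round(world(c,r["pixel"],z),4))
    for r in bot.silhouettes("wrist",t)[:3]:
        p=np.argwhere(r["region"]).mean(0)[::-1]; print("  sil",np.round(p,1),r["rect"],round(r["confidence"],2),np.round(world(c,p,z),4))
for n,z in (("scene",.0),("side",.0)):
    c2=cam(n); bot.read_camera(n)
    for t in("bottle","tea_cup","bowl_white","keyboard","brush","brush_cup","bowl_blue"):
        for r in bot.pinpoint(n,t)[:1]: print(n,t,np.round(r["pixel"],1),round(r["confidence"],2),np.round(world(c2,r["pixel"],z),4))
E
```

```text
1.2 [ 0.23749582 -0.52368118  0.4046971 ] [5.57863635e-05 9.77429504e-01 2.11261833e-01 8.26562867e-06] [-0.0992022   0.02124805  0.1581527 ] 0.0018663153930576749
scene bottle [374.8 196.2] 0.67 [0.6384 0.3898 0.    ]
scene tea_cup [232.  209.3] 0.64 [ 0.4396 -0.0669  0.    ]
scene bowl_white [289.3 275. ] 0.66 [ 0.7489 -0.0201  0.    ]
scene keyboard [309.7 194.1] 0.6 [0.5177 0.1979 0.    ]
scene brush [385.8 155.8] 0.64 [0.5094 0.5367 0.    ]
scene brush_cup [140.4 264.2] 0.79 [ 0.4832 -0.4101  0.    ]
side bottle [188.6 314.1] 0.83 [0.6408 0.4026 0.    ]
side tea_cup [261.3 354.6] 0.77 [0.4465 0.4331 0.    ]
side bowl_white [242.4 210.1] 0.92 [ 0.7486 -0.0096  0.    ]
side keyboard [280.6 269.7] 0.79 [0.5282 0.1852 0.    ]
side brush [196.4 373.9] 0.81 [0.5345 0.5256 0.    ]
side brush_cup [374.2 168.8] 0.76 [ 0.4815 -0.4115  0.    ]
side bowl_blue [344.2 162. ] 0.72 [ 0.5887 -0.4187  0.    ]
```

View pics/w1.png

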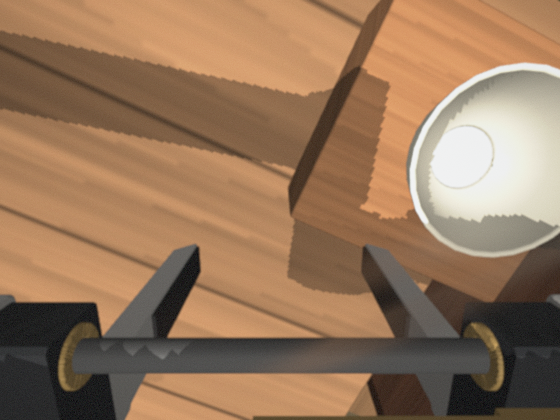

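The start pose shows only the box and bowl at the right (520,160). Rows need all seven keys, so I'm resending with them and raising first.

Request:
{"method": "arm_command", "body": {"moves": [{"dx": 0,"dy": 0,"dz": -5,"rx": 0,"ry": 0,"rz": 0,"hand": 1},{"dx": 0,"dy": -5,"dz": -5,"rx": 0,"ry": 0,"rz": 0,"hand": 1},{"dx": 32,"dy": -16.4,"dz": -5,"rx": 0,"ry": 0,"rz": 0,"hand": 1},{"dx": 32,"dy": -16.4,"dz": -5,"rx": 0,"ry": 0,"rz": 0,"hand": 1},{"dx": 32,"dy": -16.4,"dz": -5,"rx": 0,"ry": 0,"rz": 0,"hand": 1},{"dx": 32,"dy": -16.4,"dz": -5,"rx": 0,"ry": 0,"rz": 0,"hand": 1},{"dx": 32,"dy": -16.4,"dz": -5,"rx": 0,"ry": 0,"rz": 0,"hand": 1},{"dx": 32,"dy": -16.4,"dz": -5,"rx": 0,"ry": 0,"rz": 0,"hand": 1},{"dx": 32,"dy": -16.4,"dz": -5,"rx": 0,"ry": 0,"rz": 0,"hand": 1},{"dx": 32,"dy": -16.4,"dz": -5,"rx": 0,"ry": 0,"rz": 0,"hand": 1}]}}

```text
time: 3.55
position: [0.4638, -0.2389, 0.4546]
tool_rot: [-0.001, 0.977, 0.214, 0.001]
force: [-0.1, -0.8, -0.0]
grip_width: 0.0944
gripper_force: 0.0
```

Request:
{"method": "arm_command", "body": {"moves": [{"dx": 0,"dy": 0,"dz": 0,"rx": 0,"ry": 0,"rz": 0,"hand": 1},{"dx": 0,"dy": 0,"dz": 0,"rx": 0,"ry": 0,"rz": 0,"hand": 1},{"dx": 0,"dy": 0,"dz": 0,"rx": 0,"ry": 0,"rz": 0,"hand": 1}]}}

```text
time: 3.85
position: [0.4604, -0.2431, 0.4547]
tool_rot: [0.0, 0.978, 0.21, -0.0]
force: [-0.9, 1.1, 0.5]
grip_width: 0.0941
gripper_force: 0.0
```

```bash
cat > look.py <<'E'
from h import *; import sys
o=bot.get_obs(); print(o["time"],o["position"],o["tool_rot"],o["force"],abs(o["joint_vel"]).max())
c=cam("wrist",o); im=bot.read_camera("wrist"); cv2.imwrite(f"pics/{sys.argv[1]}.png",im[:,:,::-1])
for a in sys.argv[2:]:
    t,z=a.split(":"); z=float(z)
    for r in bot.pinpoint("wrist",t)[:3]: print(t,np.round(r["pixel"],1),round(r["confidence"],2),np.round(world(c,r["pixel"],z),4))
    for r in bot.silhouettes("wrist",t)[:3]:
        p=np.argwhere(r["region"]).mean(0)[::-1]; print("  sil",np.round(p,1),r["rect"],round(r["confidence"],2),np.round(world(c,p,z),4))
E
python3 look.py w2 flower_orange:.079 flower_blue1:.079 flower_green:.079 weight:.076
```

```text
3.85 [ 0.46038323 -0.24311026  0.4547169 ] [ 1.88545380e-04  9.77626389e-01  2.10348700e-01 -1.82743842e-04] [-0.86473209  1.11837355  0.47499746] 0.003780589324550417
flower_orange [288.  159.2] 0.85 [ 0.4964 -0.2351  0.079 ]
  sil [286.9 158.5] [270.2, 142.4, 35.4, 29.9] 0.87 [ 0.4966 -0.2336  0.079 ]
flower_blue1 [322.6  85. ] 0.91 [ 0.5779 -0.2358  0.079 ]
flower_blue1 [163.3  98.8] 0.73 [ 0.4998 -0.0947  0.079 ]
  sil [275.4  12.4] [255.1, 0.4, 42.2, 31.1] 0.86 [ 0.6175 -0.1664  0.079 ]
  sil [322.3  84.3] [304.2, 68.9, 39.0, 33.4] 0.79 [ 0.5783 -0.2352  0.079 ]
  sil [160.3  98.3] [147.7, 81.3, 29.9, 35.4] 0.74 [ 0.4989 -0.0917  0.079 ]
flower_green [208.8 162.5] 0.64 [ 0.4585 -0.1597  0.079 ]
  sil [210.1 164.8] [191.9, 149.4, 35.7, 30.4] 0.76 [ 0.4568 -0.1618  0.079 ]
weight [237.5  87.9] 0.88 [ 0.5404 -0.1587  0.076 ]
  sil [240.8  87.5] [219.6, 65.7, 44.9, 46.5] 0.75 [ 0.5421 -0.1617  0.076 ]
  sil [210.7 165.1] [193.1, 149.6, 35.8, 30.1] 0.57 [ 0.4561 -0.1621  0.076 ]
```

View pics/w2.png

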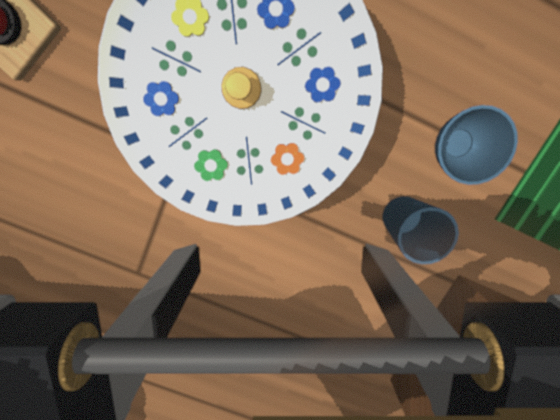

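The wrist view agrees: orange at (288,159) → (0.4965, -0.234), with neighbours green at (209,163) and blue at (322,85). I'll shut the hand, centre over it and come down to 3 cm above.

Request:
{"method": "arm_command", "body": {"moves": [{"dx": 3.7,"dy": 0.6,"dz": 0,"rx": 0,"ry": 0,"rz": 0,"hand": 0},{"dx": 3.7,"dy": 0.6,"dz": 5,"rx": 0,"ry": 0,"rz": 0,"hand": 0},{"dx": 3.7,"dy": 0.6,"dz": 9,"rx": 0,"ry": 0,"rz": 0,"hand": 0},{"dx": 3.7,"dy": 0.6,"dz": 12,"rx": 0,"ry": 0,"rz": 0,"hand": 0},{"dx": 3.7,"dy": 0.6,"dz": 14,"rx": 0,"ry": 0,"rz": 0,"hand": 0},{"dx": 3.7,"dy": 0.6,"dz": 14.5,"rx": 0,"ry": 0,"rz": 0,"hand": 0},{"dx": 3.7,"dy": 0.6,"dz": 14.5,"rx": 0,"ry": 0,"rz": 0,"hand": 0},{"dx": 3.7,"dy": 0.6,"dz": 14.5,"rx": 0,"ry": 0,"rz": 0,"hand": 0},{"dx": 3.7,"dy": 0.6,"dz": 14.5,"rx": 0,"ry": 0,"rz": 0,"hand": 0},{"dx": 3.7,"dy": 0.6,"dz": 14.5,"rx": 0,"ry": 0,"rz": 0,"hand": 0}]}}

```text
time: 5.3
position: [0.4976, -0.2325, 0.3109]
tool_rot: [0.001, 0.977, 0.211, 0.001]
force: [-0.2, 0.5, 0.2]
grip_width: 0.0174
gripper_force: 0.0
```

```bash
python3 look.py w3 flower_orange:.079; python3 -c "
from h import *
o=bot.get_obs();print(o['position'],o['grip_width'],o['force'],(toolT(o)@[0,0,.199,1])[:3])
c=cam('side'); im=bot.read_camera('side')[100:240,270:430]
T,f,cx,cy,_=c
w=cv2.imread('pics/w3.png')
cv2.imwrite('pics/c3.png',np.hstack([cv2.resize(im[:,:,::-1],(480,420),interpolation=cv2.INTER_CUBIC),w[:,120:440]]))"
```

```text
5.3 [ 0.4976397  -0.23251147  0.31092701] [9.16431429e-04 9.77419967e-01 2.11302147e-01 8.77891012e-04] [-0.2224035   0.46181639  0.20146428] 0.0074945564375152925
flower_orange [281.7 240.5] 0.86 [ 0.4972 -0.2336  0.079 ]
  sil [281.1 240.5] [258.9, 218.2, 52.6, 48.4] 0.64 [ 0.4971 -0.2332  0.079 ]
[ 0.49744505 -0.23237253  0.31028781] 0.005589637351651366 [ 0.93695214 -0.48612893  0.04803062] [ 0.49764809 -0.23251842  0.11128797]
```

View pics/c3.png

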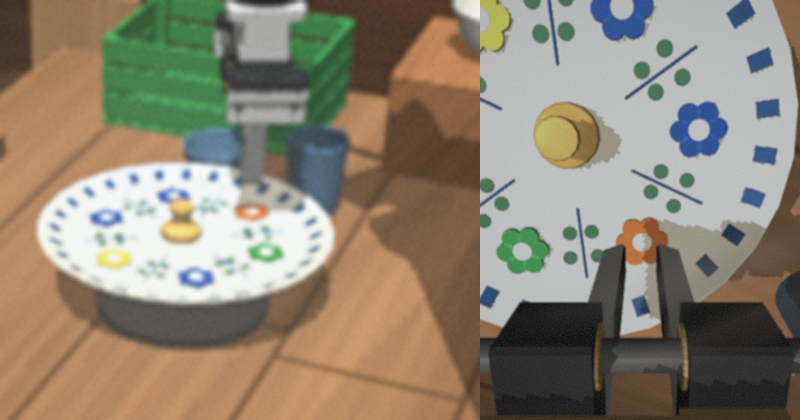

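The closed fingers stand right over the orange flower in both views: side crop (250,210), wrist crop (642,240). Now a gentle touch: down to a tip height of 76 mm, about 3 mm of sink, with a short hold.

Request:
{"method": "arm_command", "body": {"moves": [{"dx": 0,"dy": 0,"dz": 1.5,"rx": 0,"ry": 0,"rz": 0,"hand": 0},{"dx": 0,"dy": 0,"dz": 2.5,"rx": 0,"ry": 0,"rz": 0,"hand": 0},{"dx": 0,"dy": 0,"dz": 2.8,"rx": 0,"ry": 0,"rz": 0,"hand": 0},{"dx": 0,"dy": 0,"dz": 2.8,"rx": 0,"ry": 0,"rz": 0,"hand": 0},{"dx": 0,"dy": 0,"dz": 3.2,"rx": 0,"ry": 0,"rz": 0,"hand": 0},{"dx": 0,"dy": 0,"dz": 3.5,"rx": 0,"ry": 0,"rz": 0,"hand": 0},{"dx": 0,"dy": 0,"dz": 3.5,"rx": 0,"ry": 0,"rz": 0,"hand": 0},{"dx": 0,"dy": 0,"dz": 3.5,"rx": 0,"ry": 0,"rz": 0,"hand": 0}]}}

```text
time: 6.3
position: [0.4977, -0.2326, 0.2754]
tool_rot: [0.001, 0.977, 0.211, 0.001]
force: [0.9, 0.5, 4.3]
grip_width: 0.0007
gripper_force: 2.0
```

Force is 4.3 N, so about 3 mm of sink. I'll hold 0.2 s more, then lift.

Request:
{"method": "arm_command", "body": {"moves": [{"dx": 0,"dy": 0,"dz": 0,"rx": 0,"ry": 0,"rz": 0,"hand": 0},{"dx": 0,"dy": 0,"dz": 0,"rx": 0,"ry": 0,"rz": 0,"hand": 0},{"dx": 0,"dy": 0,"dz": -2,"rx": 0,"ry": 0,"rz": 0,"hand": 0},{"dx": 0,"dy": 0,"dz": -6,"rx": 0,"ry": 0,"rz": 0,"hand": 0},{"dx": 0,"dy": 0,"dz": -10,"rx": 0,"ry": 0,"rz": 0,"hand": 0},{"dx": 0,"dy": 0,"dz": -14,"rx": 0,"ry": 0,"rz": 0,"hand": 0},{"dx": 0,"dy": 0,"dz": -16,"rx": 0,"ry": 0,"rz": 0,"hand": 0},{"dx": 0,"dy": 0,"dz": -16,"rx": 0,"ry": 0,"rz": 0,"hand": 0},{"dx": 0,"dy": 0,"dz": -16,"rx": 0,"ry": 0,"rz": 0,"hand": 0}]}}

```text
time: 7.2
position: [0.4969, -0.2321, 0.4335]
tool_rot: [-0.001, 0.977, 0.211, -0.001]
force: [0.6, -0.1, -0.7]
grip_width: 0.0005
gripper_force: 0.0
```

Request:
{"method": "arm_command", "body": {"moves": [{"dx": 21.3,"dy": -42.9,"dz": 0,"rx": 0,"ry": 0,"rz": 0,"hand": 0},{"dx": 21.3,"dy": -42.9,"dz": 0,"rx": 0,"ry": 0,"rz": 0,"hand": 0},{"dx": 21.3,"dy": -42.9,"dz": 0,"rx": 0,"ry": 0,"rz": 0,"hand": 0},{"dx": 21.3,"dy": -42.9,"dz": 0,"rx": 0,"ry": 0,"rz": 0,"hand": 0},{"dx": 21.3,"dy": -42.9,"dz": 0,"rx": 0,"ry": 0,"rz": 0,"hand": 0},{"dx": 21.3,"dy": -42.9,"dz": 0,"rx": 0,"ry": 0,"rz": 0,"hand": 0},{"dx": 21.3,"dy": -42.9,"dz": 0,"rx": 0,"ry": 0,"rz": 0,"hand": 0},{"dx": 21.3,"dy": -42.9,"dz": 0,"rx": 0,"ry": 0,"rz": 0,"hand": 0},{"dx": 21.3,"dy": -42.9,"dz": 0,"rx": 0,"ry": 0,"rz": 0,"hand": 0},{"dx": 21.3,"dy": -42.9,"dz": 0,"rx": 0,"ry": 0,"rz": 0,"hand": 0}]}}

```text
time: 8.2
position: [0.5133, 0.2496, 0.4315]
tool_rot: [-0.0, 0.977, 0.213, -0.003]
force: [0.1, -0.2, -0.2]
grip_width: 0.0002
gripper_force: 0.0
```

Request:
{"method": "arm_command", "body": {"moves": [{"dx": 0,"dy": 0,"dz": 0,"rx": 0,"ry": 0,"rz": 0,"hand": 0},{"dx": 0,"dy": 0,"dz": 0,"rx": 0,"ry": 0,"rz": 0,"hand": 0},{"dx": 0,"dy": 0,"dz": 0,"rx": 0,"ry": 0,"rz": 0,"hand": 0}]}}

```text
time: 8.5
position: [0.514, 0.2453, 0.4332]
tool_rot: [0.001, 0.978, 0.211, -0.001]
force: [0.3, 0.2, 0.7]
grip_width: 0.0003
gripper_force: 0.0
```

```bash
python3 look.py w4 green_key_top:.036 yellow_key_top:.036 red_key_top:.036
```

```text
8.5 [0.5139842  0.24529773 0.43324349] [ 6.05477991e-04  9.77517536e-01  2.10848071e-01 -1.48035208e-03] [0.26488761 0.17211941 0.66178758] 0.014345465790832986
green_key_top [285.3 157.7] 0.59 [0.5471 0.2548 0.036 ]
  sil [286.1 155. ] [269.7, 139.4, 31.0, 31.9] 0.72 [0.5502 0.2552 0.036 ]
yellow_key_top [328.3 204.2] 0.58 [0.5187 0.1865 0.036 ]
  sil [328.3 199.2] [313.5, 187.5, 25.5, 27.4] 0.82 [0.5241 0.1892 0.036 ]
red_key_top [369.3 241.1] 0.57 [0.4979 0.1208 0.036 ]
  sil [366.6 240.3] [355.3, 227.8, 26.8, 26.8] 0.65 [0.4975 0.1242 0.036 ]
```

View pics/w4.png

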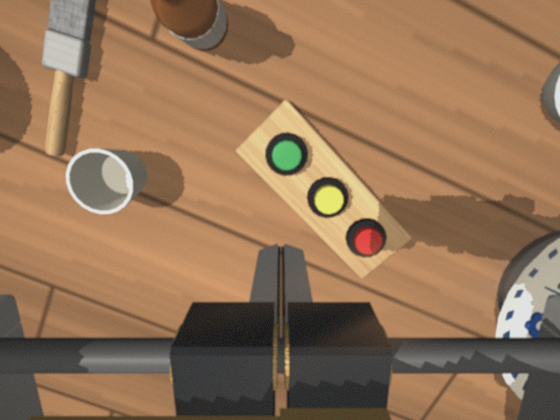

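Green cap is at (287,154) → (0.549, 0.255). Yellow is at (328,198) and red at (367,240). I'll go above the green key and check once more.

Request:
{"method": "arm_command", "body": {"moves": [{"dx": 3.6,"dy": 0.5,"dz": 2,"rx": 0,"ry": 0,"rz": 0,"hand": 0},{"dx": 3.6,"dy": 0.5,"dz": 6,"rx": 0,"ry": 0,"rz": 0,"hand": 0},{"dx": 3.6,"dy": 0.5,"dz": 10,"rx": 0,"ry": 0,"rz": 0,"hand": 0},{"dx": 3.6,"dy": 0.5,"dz": 14,"rx": 0,"ry": 0,"rz": 0,"hand": 0},{"dx": 3.6,"dy": 0.5,"dz": 16,"rx": 0,"ry": 0,"rz": 0,"hand": 0},{"dx": 3.6,"dy": 0.5,"dz": 17,"rx": 0,"ry": 0,"rz": 0,"hand": 0},{"dx": 3.6,"dy": 0.5,"dz": 17,"rx": 0,"ry": 0,"rz": 0,"hand": 0},{"dx": 3.6,"dy": 0.5,"dz": 17,"rx": 0,"ry": 0,"rz": 0,"hand": 0},{"dx": 3.6,"dy": 0.5,"dz": 17,"rx": 0,"ry": 0,"rz": 0,"hand": 0}]}}

```text
time: 9.75
position: [0.5497, 0.2568, 0.2664]
tool_rot: [-0.0, 0.977, 0.211, 0.002]
force: [-0.7, 0.5, -0.3]
grip_width: 0.0006
gripper_force: 0.0
```

```bash
python3 look.py w5 green_key_top:.036; python3 -c "
from h import *
im=bot.read_camera('side')[190:330,180:340]
w=cv2.imread('pics/w5.png')
cv2.imwrite('pics/c5.png',np.hstack([cv2.resize(im[:,:,::-1],(480,420),interpolation=cv2.INTER_CUBIC),w[:,120:440]]))"
```

```text
9.75 [0.54970091 0.25682969 0.26639379] [-1.27493264e-04  9.77426737e-01  2.11267494e-01  1.73304532e-03] [-0.74990498  0.51075688 -0.34034845] 0.003228908767489329
green_key_top [283.4 242.1] 0.68 [0.5495 0.255  0.036 ]
  sil [284.8 232.6] [260.8, 213.6, 49.4, 39.6] 0.75 [0.556 0.257 0.036]
  sil [353.6 294.3] [329.3, 288.3, 46.8, 23.6] 0.19 [0.5343 0.1936 0.036 ]
```

View pics/c5.png

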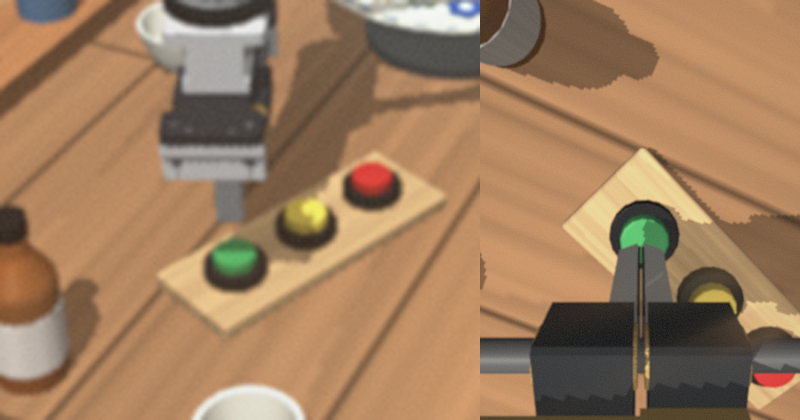

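Tip at (642,245) is over the green cap, with clear margin to yellow. Pressing now.

Request:
{"method": "arm_command", "body": {"moves": [{"dx": 0,"dy": 0,"dz": 1.5,"rx": 0,"ry": 0,"rz": 0,"hand": 0},{"dx": 0,"dy": 0,"dz": 2.6,"rx": 0,"ry": 0,"rz": 0,"hand": 0},{"dx": 0,"dy": 0,"dz": 3.1,"rx": 0,"ry": 0,"rz": 0,"hand": 0},{"dx": 0,"dy": 0,"dz": 3.4,"rx": 0,"ry": 0,"rz": 0,"hand": 0},{"dx": 0,"dy": 0,"dz": 3.7,"rx": 0,"ry": 0,"rz": 0,"hand": 0},{"dx": 0,"dy": 0,"dz": 3.9,"rx": 0,"ry": 0,"rz": 0,"hand": 0},{"dx": 0,"dy": 0,"dz": 3.9,"rx": 0,"ry": 0,"rz": 0,"hand": 0},{"dx": 0,"dy": 0,"dz": 3.9,"rx": 0,"ry": 0,"rz": 0,"hand": 0}]}}

```text
time: 10.75
position: [0.5484, 0.2565, 0.2291]
tool_rot: [0.0, 0.977, 0.211, 0.0]
force: [-6.3, -3.4, 19.4]
grip_width: 0.0005
gripper_force: 9.9
```

19 N with the tip stopped at 30 mm: the key is right down. Lifting clear.

Request:
{"method": "arm_command", "body": {"moves": [{"dx": 0,"dy": 0,"dz": 0,"rx": 0,"ry": 0,"rz": 0,"hand": 0},{"dx": 0,"dy": 0,"dz": -1,"rx": 0,"ry": 0,"rz": 0,"hand": 0},{"dx": 0,"dy": 0,"dz": -5,"rx": 0,"ry": 0,"rz": 0,"hand": 0},{"dx": 0,"dy": 0,"dz": -10,"rx": 0,"ry": 0,"rz": 0,"hand": 0},{"dx": 0,"dy": 0,"dz": -15,"rx": 0,"ry": 0,"rz": 0,"hand": 0},{"dx": 0,"dy": 0,"dz": -20,"rx": 0,"ry": 0,"rz": 0,"hand": 0},{"dx": 0,"dy": 0,"dz": -20,"rx": 0,"ry": 0,"rz": 0,"hand": 0},{"dx": 0,"dy": 0,"dz": -20,"rx": 0,"ry": 0,"rz": 0,"hand": 0},{"dx": 0,"dy": 0,"dz": -20,"rx": 0,"ry": 0,"rz": 0,"hand": 0}]}}

```text
time: 11.65
position: [0.5486, 0.2565, 0.4241]
tool_rot: [0.0, 0.977, 0.211, -0.001]
force: [1.0, -0.7, -0.0]
grip_width: 0.0007
gripper_force: 0.0
```

```bash
python3 -c "
from h import *
o=bot.get_obs(); print(o['position'],o['force'])
cv2.imwrite('pics/end.png',bot.read_camera('scene')[:,:,::-1])"
```

```text
[0.5486254  0.25654092 0.42409993] [ 1.02596729 -0.67771476 -0.04518932]
```

View pics/end.png

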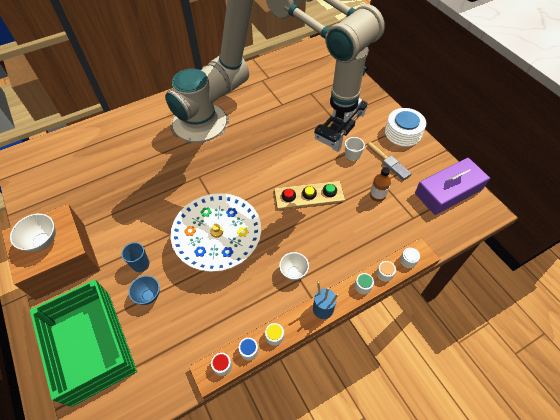

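The weight (216,230), keys (330,189) and bystanders stand where they were, and the arm is clear.

```bash
python3 -c "
from cell import bot
print(bot.finish_job())"
```

```text
the job is handed in; nothing more can be done
None
```

I touched the orange flower lightly (about 4 N, roughly 3 mm of plate sink, for about half a second), then pressed the green key right down and let it come up. The arm finished clear of everything and the job is handed in.

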